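Close and latch the board-test fixture

ROBOT

A 6-joint arm with a two-finger parallel gripper is mounted at the origin on the work surface. World frame = base frame: x ahead of the robot, y to its left, z up, the work surface at z = 0. Lengths are in m, angles in rad, forces in N, time in s.
With the tool pointing down it reaches from about 0.35 to 0.85 m from the base axis. Payload 8.1 kg.
Tool frame: the origin (TCP) lies on the centre line of the jaws, within the pads' length; the fingertips stand robot.tips_ahead ahead of it and the grasp point (between the pads) lies 8 mm behind it (robot.tips_ahead is the distance from the TCP to the fingertips, in m); z points along the fingers, y is the direction in which the jaws open and shut (so a half turn about z gives the same grasp; the last joint's range is limited). The gripper opens to 93 mm and grips with 3 to 60 N. Pads are 15 mm wide; open, the fingers measure 128 mm over their backs; the gripper's body (75 mm by 188 mm) begins 65 mm behind the grasp point.
Start: joints at [-1.433, 0.13, 1.488, -0, 1.523, -0.085], TCP at [0.133, -0.585, 0.23] pointing down, gripper open.
Joint ranges: [-2.96, 2.96], [-0.89, 2.26], [0.02, 2.5], [-1.34, 4.48], [0, 2.73], [-2.66, 2.66]. Speed limits (rad/s): [2.39, 2.39, 2.79, 3.14, 3.14, 3.14].

INTERFACE

Orientations are given as a rotation vector (axis times angle).
In Python, from plant import monitor, eyes, job, robot gives the robot as it stands.
- The arm moves only by the tool servo_tool, never from a script. Its argument "plan" is a list that holds one entry, the list of rows, each a list of 7 numbers: the closure, from -1 (fully open) to 1 (shut), so that 0 is half open, then the shift along the world's x, y, z in mm, then the turn, a rotation vector about the world's x, y, z in rad. In form: [[[hand, dx, dy, dz, ax, ay, az], ...]]. A call has 1 to 12 rows; each row shifts and turns the commanded pose from where the row before left it; what a row does not reach is not made up. A row lasts 1/10 s, in which the tool goes at most 50 mm and 8.59 degrees, less where a joint would pass 70% of its speed; a pose out of reach is approached as far as the arm can. A call with a gripper value outside its range is refused whole. The fingers move at their own pace and stop on an object; "force" is the grip in N (left out, the last holds). Time passes only in rows, so rows that do not move let the fingers close. It gives the time, the measured TCP pose, the force and the opening at its end, in the units of the state.
- monitor.read_state(): the state, without advancing time (a new reading comes with each control period).
- eyes.read_camera(name): name is "scene" or "top" or "wrist"; returns the picture (480x640x3 uint8, red, green, blue); there is no depth.
- eyes.camera_info(name): a dict with "mtx" (3x3 intrinsics, pixels), "D" ([k1, k2, p1, p2, k3] as OpenCV has them; the pictures are not rectified), "R" (3x3) and "t" (3): a world point X has camera coordinates R X + t. Camera axes: x right, y down, z forward; pixel columns grow to the right and rows downward; lengths in m; the calibration is good to about 2 mm. A picture is of the moment at which its call begins: read the wrist's pose just before it. camera_info takes no time and is no camera call; for the wrist camera it gives the pose at the moment of the call.
- job.close_job(): hands the job in, once; it reports no verdict.
The state is a dict: "t": time; "q": joint angles; "dq": joint speeds; "joint_torque": joint torques, N m; "tool_pos": TCP position; "orientation": TCP orientation; "force": force on the tool from outside, world axes, zero at the start; "wrist_torque": the same for the moment, N m; "opening": finger opening in m.
Only numpy, scipy, OpenCV 4.12 (cv2) and the standard library are available. Lean on these libraries where they do the work, as an engineer would, in place of code of your own. Each camera call takes 0.05 s, during which the arm holds its last target. There are 200 camera calls.

TASK

Swing the open cover of the board-test fixture over and lower it gently until it is fully shut, without letting it drop. Then swing the latch's wire loop over so that its cross bar drops behind the keeper hook on the cover, and press the latch lever all the way down over centre so that it stays down with the loop pulled tight on the keeper. Leave the multimeter, the mouse and the mug where they are.

Things in the scene. Friction and masses are not known exactly. Their poses are not given: they have to be found in the camera images.
- fixture: Grey box-shaped fixture, fixed to the bench, 330 (x) by 130 mm (y), its own +x pointing roughly along world +y. Origin: centre of the underside, z up. Sizes below are mm in this frame. The half x < 0 is a deck 45 high carrying the draw latch; the half x > 0 is a nest with a circuit board, rim 59 high, under the cover. Latch and keeper lie in the plane y = 0
- cover_hinge (a point): Middle of the cover's hinge axis (along fixture y), at fixture x 155, y 0, z 63
- cover (a joint): Cover angle in rad: 0 = shut, flat on the nest; 1.57 upright; 2.0 = leaning back on its stop. Starts open, past vertical. Aluminium plate 143 mm from hinge to free edge, 130 wide, 8 thick, about 0.35 kg; hinge friction 0.06 N m, so it falls by itself once clearly past vertical
- cover_rod (a point): Middle of the cover's round black side rod: 12 mm diameter, sticking out 55 mm from the cover's +y side edge, parallel to the hinge and 125 mm from it. It hangs clear beside the fixture for the whole swing. This point is at fixture y 95, and at x 30, z 63 when the cover is shut
- keeper (a point): Top centre of the steel keeper hook on the cover, 24 mm wide (y); at fixture x 24, y 0, z 86 when shut; axes as the fixture's when shut. Post 8 mm thick (x), 19 high above the cover; a 5 mm thick lip at its top overhangs the post by 6 mm (to x 34) on the +x, hinge side. The loop's bar must lie on the cover on that side, below the lip
- latch_pivot (a point): Middle of the lever's pivot axis (along y), at fixture x -60, y 0, z 76, between two fixed steel cheeks 37 mm wide over all (y) and up to z 85
- lever (a joint): Lever angle in rad: 0 = latched, flat, pointing to fixture -x; 1.57 upright; 2.1 = limit, leaning towards the cover. Starts at 1.6 to 1.95. Friction (0.12 N m) holds it where it is left. Pressing it down takes about 4 N near the tip; it goes over centre in the last 0.2 rad
- lever_tip (a point): Tip of the latch lever, middle of its end: a flat paddle 24 mm wide, 6 to 9 thick, 88 mm long from its pivot. The loop swings freely around it. When latched the paddle's top is 82 to 84 mm above the bench
- loop (a joint): Angle of the loop relative to the lever, rad; 0 when latched. Loop elevation above fixture +x = this minus the lever angle L. Its pivot is on the lever, 22 mm from the latch pivot, at fixture x -60 - 22 cos(L - 0.17), z 76 + 22 sin(L - 0.17). Starts flopped back (to -x) past vertical near its stop at 3.94; once swung past vertical towards the cover it falls slowly
- loop_bar (a point): Middle of the loop's cross bar: 8 mm diameter, 61 long (y), 110 mm from the loop's pivot; the two legs are 44 mm apart inside. With the lever where it starts and the cover shut, the bar comes down past the keeper's lip and rests on the cover, its middle 71 mm above the bench
- loop_end (a joint): Spring stretch of the loop in m: 0 slack, about 0.0035 when latched tight on the keeper (stiffness 8 N per mm)
- meter: Yellow handheld multimeter lying on its back, 160 x 80 x 34 mm; origin centre of underside. Bystander
- mouse: Black computer mouse 105 x 60 x 32 mm; origin centre of underside. Bystander
- mug: White mug, 80 mm diameter, 90 high; origin centre of underside. Bystander

How it is judged:
On the way, in this order (a step that is already met when the one before it is completed fails the run):
1. the cover is shut (value of joint cover below 0.04 rad), for 0.2 s.
2. the loop's bar lies behind the keeper hook on the shut cover, the lever still up (value of joint cover below 0.04 rad and x of loop_bar in the frame of keeper between 0.006 and 0.04 m and z of loop_bar in the frame of keeper below -0.008 m and value of joint lever above 0.5 rad), for 0.2 s.
At the end, for the whole second after the job is handed in: The cover is shut (within 0.04 rad), the lever is down over centre (within 0.06 rad of flat), and the loop's bar is behind the keeper, below its lip, with the loop stretched tight by more than 1.5 mm (value of joint cover below 0.04 rad and value of joint lever below 0.06 rad and value of joint loop_end above 0.0015 m and x of loop_bar in the frame of keeper above 0.005 m and z of loop_bar in the frame of keeper below -0.006 m); the robot touches nothing.
It fails at once if the cover is let drop or slammed (it turns faster than 2 rad/s as it comes shut) (value of joint cover below 0.06 rad and velocity of joint cover below -2 rad/s).
It fails at once if the multimeter is pushed away (40 mm) (distance of meter from where it was at the start of the episode above 0.04 m).
It fails at once if the mouse is pushed away (40 mm) (distance of mouse from where it was at the start of the episode above 0.04 m).
It fails at once if the mug is pushed away (40 mm) (distance of mug from where it was at the start of the episode above 0.04 m).
It also fails if it takes over 51 s, if anything falls off the work surface, if the arm or the gripper's body presses on something with over 40 N, if the wrist force passes 120 N, or if a joint passes its speed limit or range.

## Working session

There is one attempt and no reset: what is moved stays moved. The work goes in short steps, Python scripts to look and compute and a tool call to move; the robot and the scene stay as the last step left them, time stands still between calls to the robot, and variables do not carry over. Pictures are saved under pics/ and viewed, about 8 in all and at most 12, crops included, and the job is handed in when it is done.

Besides the shell and the picture viewer there is one more tool, called after ">>>" as name(argument=value, ...) on one line, values as JSON. servo_tool: Moves the arm, as the interface text tells. Its arguments: {"type":"object","properties":{"plan":{"type":"array"},"force":{"type":"number"}},"required":["plan"]}

```bash
mkdir -p pics; ls
python3 - <<'E'
from plant import monitor, eyes, job, robot
import cv2,numpy as np
np.set_printoptions(precision=4,suppress=True)
print(monitor.read_state()); print(robot.tips_ahead)
for n in ("scene","top"):
    cv2.imwrite(f"pics/{n}0.png",eyes.read_camera(n)[:,:,::-1]); print(n,eyes.camera_info(n))
E
```

```text
pics
{'t': 0.0, 'q': array([-1.4335,  0.1312,  1.4893, -0.    ,  1.523 , -0.0854]), 'dq': array([-0.0002,  0.0002, -0.0005,  0.0005,  0.    , -0.0014]), 'joint_torque': array([ -0.0001, -55.9851, -49.1752,   0.0768,   0.0356,  -0.0001]), 'tool_pos': array([ 0.1325, -0.5846,  0.2286]), 'orientation': array([-3.1203, -0.3489,  0.0001]), 'force': array([-0.2877,  0.046 ,  0.2658]), 'wrist_torque': array([ 0.0212,  0.0335, -0.051 ]), 'opening': 0.09293653914466422}
0.011
scene {'mtx': array([[613.1573,   0.    , 318.3691],
       [  0.    , 613.1573, 232.6238],
       [  0.    ,   0.    ,   1.    ]]), 'D': array([-0.0716,  0.    ,  0.    ,  0.    ,  0.    ]), 'R': array([[ 0.6248,  0.7808,  0.0002],
       [ 0.6571, -0.5257, -0.5403],
       [-0.4217,  0.3377, -0.8415]]), 't': array([-0.3171, -0.2869,  1.6783])}
top {'mtx': array([[552.929 ,   0.    , 325.8026],
       [  0.    , 552.929 , 234.1796],
       [  0.    ,   0.    ,   1.    ]]), 'D': array([-0.1395,  0.    ,  0.    ,  0.    ,  0.    ]), 'R': array([[-0.0255, -0.9996, -0.0097],
       [-0.9926,  0.0265, -0.1182],
       [ 0.1184,  0.0066, -0.9929]]), 't': array([0.0183, 0.496 , 1.1594])}
```

View pics/scene0.png

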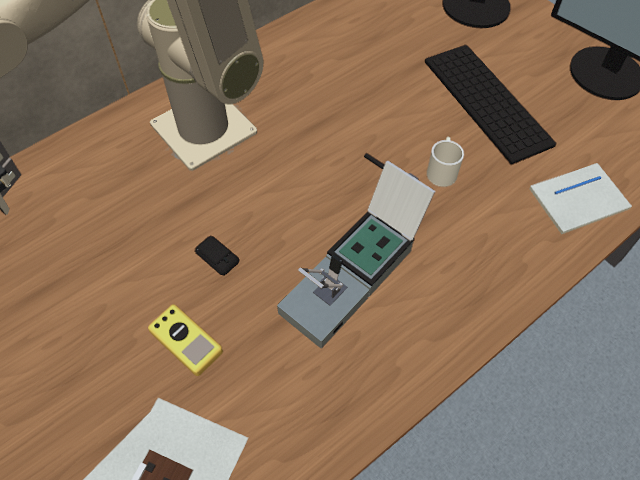

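View pics/top0.png

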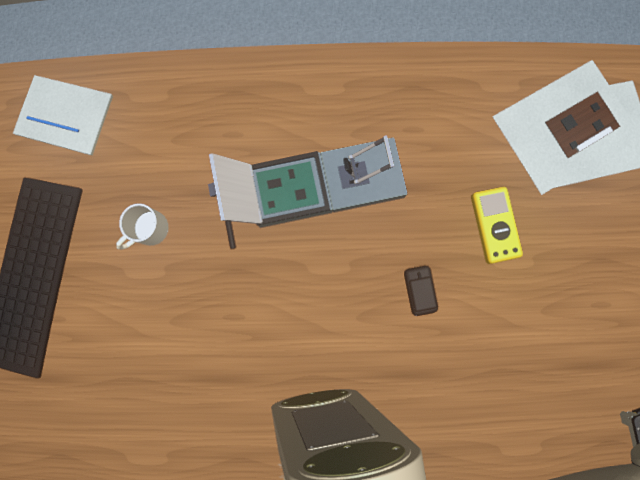

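Run:
```python
import cv2,numpy as np
a=cv2.imread("pics/top0.png")[125:255,195:415]; b=cv2.imread("pics/scene0.png")[140:350,270:445]
a=cv2.resize(a,None,fx=3.6,fy=3.6,interpolation=cv2.INTER_CUBIC)
b=cv2.resize(b,None,fx=2.85,fy=2.85,interpolation=cv2.INTER_CUBIC)
print(a.shape,b.shape)
cv2.imwrite("pics/ca.png",a);cv2.imwrite("pics/cb.png",b)
```

```text
(468, 792, 3) (598, 499, 3)
```

View pics/ca.png

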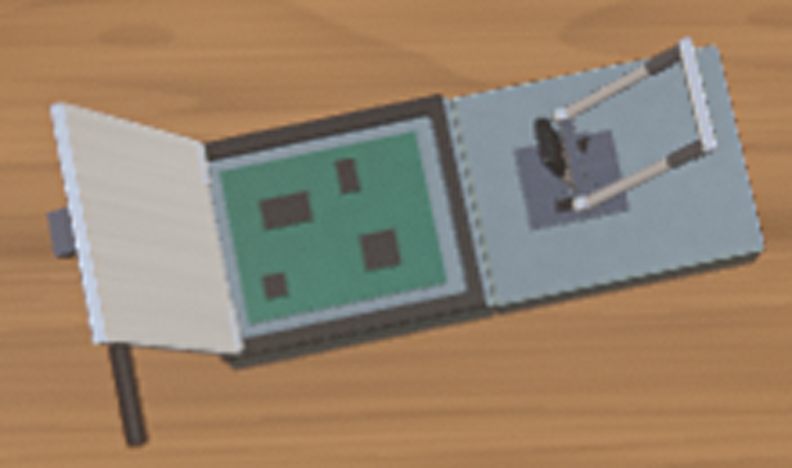

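View pics/cb.png

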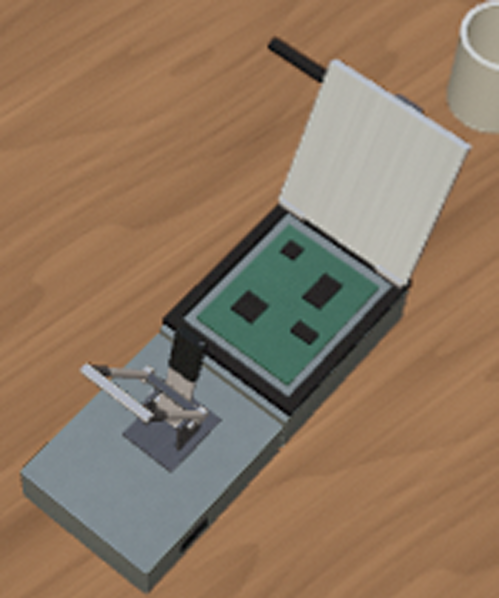

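```bash
cat > geo.py <<'E'
import numpy as np, cv2
from numpy import cos,sin
def proj(ci,X): return cv2.projectPoints(np.atleast_2d(X).astype(float),cv2.Rodrigues(ci["R"])[0],ci["t"],ci["mtx"],ci["D"])[0][:,0]
def T(p,X):  # fixture mm -> world m
    X=np.atleast_2d(X)/1000; c,s=cos(p[2]),sin(p[2])
    return np.c_[p[0]+c*X[:,0]-s*X[:,1], p[1]+s*X[:,0]+c*X[:,1], X[:,2]]
def cov(th,d,y,h=0): # d from hinge, h above plate mid
    return [155-d*cos(th)+h*sin(th), y, 63+d*sin(th)+h*cos(th)]
def tip(L,y=0,r=88): return [-60-r*cos(L),y,76+r*sin(L)]
def piv(L): return np.array([-60-22*cos(L-.17),0,76+22*sin(L-.17)])
def bar(L,lo,y=0): e=lo-L; return piv(L)+[110*cos(e),y,110*sin(e)]
E
python3 - <<'E'
from geo import *
from plant import eyes
from scipy.optimize import least_squares
ct,cs=eyes.camera_info("top"),eyes.camera_info("scene")
def obs(p):
    th,L,lo=p[3:6]
    top=[([-165,65,45],763,250),([-165,-65,45],717,47),([0,65,45],490,307),([0,-65,45],443,97),(cov(th,125,122.5),137,441),(cov(th,143,-65),57,105),(cov(th,143,65),98,342),(bar(L,lo,-30),686,43),(bar(L,lo,30),710,147)]
    sc=[([-165,65,45],22,476),([-165,-65,45],150,575),([-165,-65,0],150,592),([0,-65,45],283,430),([0,65,45],163,327),(cov(th,143,65),335,62),(cov(th,143,-65),468,148),(cov(th,125,122.5),272,43),(bar(L,lo,30),83,368),(bar(L,lo,-30),152,417),(tip(L),189,337)]
    r=[]
    for ci,l,s,o in((ct,top,3.6,(195,125)),(cs,sc,2.85,(270,140))):
        P=proj(ci,T(p,[a[0] for a in l])); r.append(P-(np.array([a[1:] for a in l])/s+o))
    return np.vstack(r)
f=least_squares(lambda p:obs(p).ravel(),[.55,.1,1.7,1.9,1.75,3.8],loss="soft_l1")
p=f.x; np.set_printoptions(precision=4,suppress=True); print(p); print(obs(p).round(1))
np.save("p.npy",p)
E
```

```text
[0.6107 0.0034 1.7497 1.9453 1.737  3.9292]
[[-0.2 -0.2]
 [-0.8 -1.2]
 [ 0.4 -0.5]
 [ 1.2 -0.1]
 [ 0.3  1.8]
 [-0.1 -1.2]
 [ 0.5 -0.8]
 [-0.7 -0.3]
 [-0.4  0.7]
 [-0.6 -2.6]
 [-0.7 -0.9]
 [-0.8  1.2]
 [ 1.3 -2.3]
 [-1.   0.7]
 [ 0.  -1.2]
 [ 1.2 -0.5]
 [-0.3 -1.1]
 [ 0.7  0.3]
 [-0.8  0.7]
 [ 0.1  0.3]]
```

Run:
```python
from geo import *
from plant import eyes
p=np.load("p.npy"); np.set_printoptions(precision=1,suppress=True)
for th in np.linspace(p[3],0,21): print(round(th,3),T(p,cov(th,125,97))[0]*1000)
```

```text
1.945 [479.5 183.6 179.3]
1.848 [481.5 172.3 183.2]
1.751 [483.6 160.6 186. ]
1.653 [485.8 148.8 187.6]
1.556 [487.9 136.8 188. ]
1.459 [490.1 124.9 187.2]
1.362 [492.2 113.1 185.3]
1.264 [494.3 101.5 182.2]
1.167 [496.4  90.3 178. ]
1.07 [498.3  79.6 172.6]
0.973 [500.1  69.4 166.3]
0.875 [501.9  59.8 159. ]
0.778 [503.5  51.  150.7]
0.681 [504.9  43.  141.7]
0.584 [506.2  36.  131.9]
0.486 [507.3  29.9 121.4]
0.389 [508.2  24.8 110.4]
0.292 [508.9  20.8  99. ]
0.195 [509.4  17.9  87.2]
0.097 [509.8  16.2  75.1]
0.0 [509.9  15.6  63. ]
```

>>> servo_tool(plan=[[[-1,40,30,8,0,0,-0.044],[-1,40,30,8,0,0,0],[-1,40,30,8,0,0,0],[-1,40,30,8,0,0,0],[-1,40,30,8,0,0,0],[-1,40,30,8,0,0,0],[-1,40,30,8,0,0,0],[-1,30,38,5,0,0,0],[-1,5,48,0,0,0,0],[-1,5,48,0,0,0,0],[-1,5,48,0,0,0,0],[-1,5,48,0,0,0,0]]])

```text
t: 1.3
tool_pos: [0.4588, -0.1458, 0.2895]
orientation: [-3.129, -0.28, 0.001]
force: [1.0, 0.6, 0.7]
opening: 0.0927
```

>>> servo_tool(plan=[[[-1,4,48,0,0,0,0],[-1,4,48,0,0,0,0],[-1,2,48,0,0,0,0],[-1,0,48,0,0,0,0],[-1,0,48,0,0,0,0],[-1,0,48,0,0,0,0],[-1,-1,40,0,0,0,0],[-1,0,0,0,0,0,0],[-1,0,0,0,0,0,0]]])

```text
t: 2.2
tool_pos: [0.4676, 0.1808, 0.2894]
orientation: [3.128, 0.284, -0.002]
force: [1.0, -0.0, 0.1]
opening: 0.0931
```

Run:
```python
from geo import *
from plant import eyes
p=np.load("p.npy")
ci=eyes.camera_info("wrist"); im=eyes.read_camera("wrist")[:,:,::-1].copy()
for y in (65,122.5):
    for h in(-6,6):
        u=proj(ci,T(p,cov(p[3],125+h,y))); print(u); 
        cv2.circle(im,tuple(int(v) for v in u[0]),3,(0,0,255),1)
cv2.imwrite("pics/w1.png",im)
```

```text
[[313.12355148 186.33674541]]
[[307.45591462 187.71020033]]
[[312.85526651 256.07544975]]
[[307.47285353 260.1417133 ]]
```

View pics/w1.png

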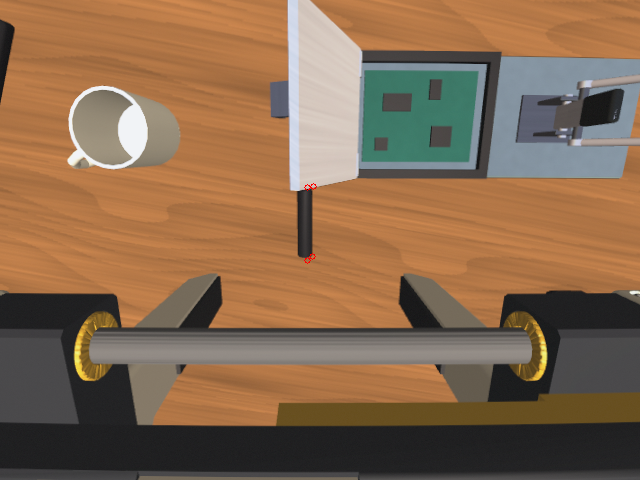

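>>> servo_tool(plan=[[[-1,12,5,-25,0,0,0],[-1,0,0,-30,0,0,0],[-1,0,0,-30,0,0,0],[-1,0,0,-29,0,0,0],[-1,0,0,0,0,0,0],[1,0,0,0,0,0,0],[1,0,0,0,0,0,0],[1,0,0,0,0,0,0],[1,0,0,0,0,0,0],[1,0,0,0,0,0,0],[1,0,0,0,0,0,0]]], force=10)

```text
t: 3.35
tool_pos: [0.4802, 0.1853, 0.1763]
orientation: [-3.129, -0.281, -0.001]
force: [0.3, 0.0, 0.3]
opening: 0.0494
```

>>> servo_tool(plan=[[[1,0,0,0,0,0,0],[1,0,0,0,0,0,0],[1,0,0,0,0,0,0],[1,0,0,0,0,0,0],[1,0,0,0,0,0,0],[1,0,0,0,0,0,0]]])

```text
t: 3.95
tool_pos: [0.4801, 0.1855, 0.176]
orientation: [-3.129, -0.281, -0.0]
force: [-0.2, 1.4, 0.8]
opening: 0.0119
```

>>> servo_tool(plan=[[[1,1,-6,2,0,0,0],[1,1,-6,2,0,0,0],[1,2,-12,3,0,0,0],[1,2.2,-12,1.6,0,0,0],[1,2.1,-12,0.4,0,0,0],[1,2.2,-12,-0.8,0,0,0],[1,2.1,-11.8,-1.9,0,0,0],[1,2.1,-11.6,-3.1,0,0,0],[1,2.1,-11.2,-4.2,0,0,0],[1,1.9,-10.7,-5.4,0,0,0],[1,1.8,-10.2,-6.3,0,0,0]]])

```text
t: 5.05
tool_pos: [0.5006, 0.0686, 0.1625]
orientation: [3.129, 0.28, -0.001]
force: [0.7, 0.2, -0.0]
opening: 0.0115
```

>>> servo_tool(plan=[[[1,1.8,-9.6,-7.3,0,0,0],[1,1.6,-8.8,-8.3,0,0,0],[1,1.4,-8,-9,0,0,0],[1,1.3,-7,-9.8,0,0,0],[1,1.1,-6.1,-10.5,0,0,0],[1,0.9,-5.1,-11,0,0,0],[1,0.7,-4,-11.4,0,0,0],[1,0.5,-2.9,-11.8,0,0,0],[1,0.2,-1,-6,0,0,0],[1,0.2,-0.7,-6,0,0,0],[1,0.1,-0.4,-6,0,0,0]]])

```text
t: 6.15
tool_pos: [0.5106, 0.0141, 0.0653]
orientation: [3.126, 0.28, -0.0]
force: [0.7, -12.8, 1.2]
opening: 0.0116
```

>>> servo_tool(plan=[[[1,0,-0.2,-3,0,0,0],[1,0,0,-3,0,0,0],[1,0,0,-3,0,0,0],[1,0,0,0,0,0,0]]])

```text
t: 6.55
tool_pos: [0.5106, 0.0136, 0.0562]
orientation: [3.125, 0.28, 0.0]
force: [2.4, -13.2, -1.8]
opening: 0.0115
```

>>> servo_tool(plan=[[[1,0,-1,-2,0,0,0],[1,0,0,-2,0,0,0],[1,0,0,-2,0,0,0]]])

```text
t: 6.85
tool_pos: [0.5112, 0.0135, 0.0516]
orientation: [3.127, 0.28, 0.002]
force: [-3.6, -8.5, 13.3]
opening: 0.0116
```

Run:
```python
from geo import *
from plant import eyes,monitor
print(monitor.read_state()["force"])
p=np.load("p.npy")
im=eyes.read_camera("scene")[:,:,::-1]; cv2.imwrite("pics/s2full.png",im)
cv2.imwrite("pics/s2.png",cv2.resize(im[140:350,250:470],None,fx=2.8,fy=2.8,interpolation=cv2.INTER_CUBIC))
```

```text
[-3.58551475 -8.46365391 13.33025402]
```

View pics/s2.png

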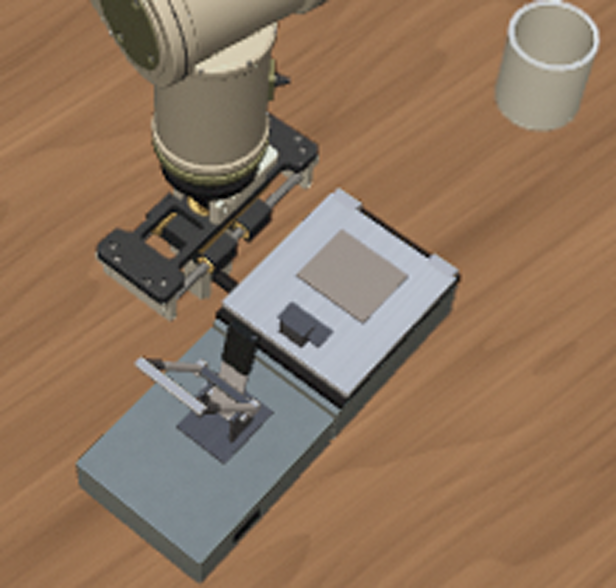

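>>> servo_tool(plan=[[[0.4,0,0,2,0,0,0],[0.4,0,0,2,0,0,0],[0.4,0,0,0,0,0,0],[0.4,0,0,10,0,0,0],[0.4,0,0,30,0,0,0],[0.4,0,0,45,0,0,0],[0.4,0,0,45,0,0,0],[0.4,0,-5,45,0,0,0],[0.4,0,-40,28,0,0,0],[0.4,0,-45,28,0,0,0],[0.4,0,-42,0,0,0,0],[0.4,0,0,0,0,0,0]]])

```text
t: 8.1
tool_pos: [0.5105, -0.1188, 0.2863]
orientation: [3.127, 0.274, 0.003]
force: [0.6, 0.2, -1.2]
opening: 0.0281
```

Run:
```python
from geo import *
from plant import eyes,monitor
p=np.load("p.npy")
print(monitor.read_state()["tool_pos"])
ci=eyes.camera_info("wrist"); raw=eyes.read_camera("wrist")[:,:,::-1].copy(); im=raw.copy()
cv2.imwrite("pics/w3raw.png",raw)
L,lo=p[4:6]
pts=[[-165,-65,45],[-165,65,45],[0,65,45],[0,-65,45],tip(L,-12),tip(L,12),bar(L,lo,-30),bar(L,lo,30),[24,-12,86],[24,12,86],[12,65,67],[12,-65,67],[155,65,67]]
for X,u in zip(pts,proj(ci,T(p,pts))):
    print(np.round(X),u.round(0)); cv2.circle(im,tuple(int(v) for v in u),3,(0,0,255),1)
cv2.imwrite("pics/w3.png",im)
```

```text
[ 0.5104773  -0.11882392  0.28630277]
[-165  -65   45] [369.  41.]
[-165   65   45] [365. 167.]
[ 0 65 45] [220. 167.]
[  0 -65  45] [212.  42.]
[-45. -12. 163.] [234.  69.]
[-45.  12. 163.] [236. 102.]
[-124.  -30.  187.] [342.  30.]
[-124.   30.  187.] [341. 123.]
[ 24 -12  86] [180.  89.]
[24 12 86] [182. 115.]
[12 65 67] [204. 168.]
[ 12 -65  67] [194.  35.]
[155  65  67] [ 74. 170.]
```

View pics/w3.png

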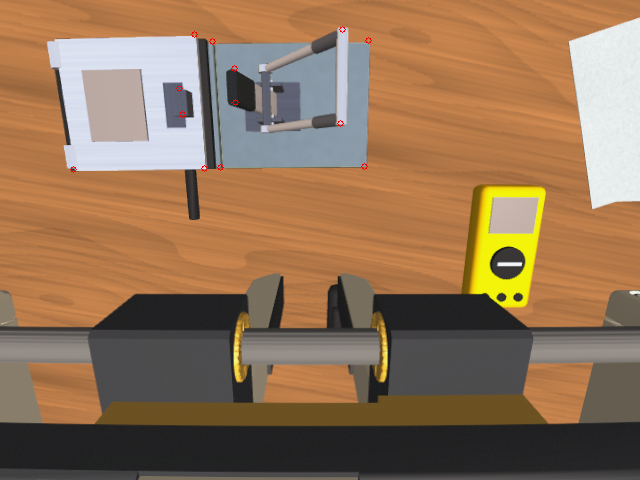

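>>> servo_tool(plan=[[[0.4,40,0,0,0,0,0],[0.4,45,0,0,0,0,0],[0.4,37,0,0,0,0,0],[0.4,0,0,-20,0,0,0],[0.4,0,0,-30,0,0,0],[0.4,0,0,-30,0,0,0],[0.4,0,0,-20,0,0,0],[0.4,0,0,0,0,0,0]]])

```text
t: 8.95
tool_pos: [0.6298, -0.1122, 0.1798]
orientation: [-3.126, -0.282, 0.012]
force: [-0.1, 1.2, -0.9]
opening: 0.0278
```

>>> servo_tool(plan=[[[0.4,0,0,0,0,0,0],[0.4,0,0,0,0,0,0]]])

```text
t: 9.15
tool_pos: [0.6334, -0.1142, 0.1867]
orientation: [3.128, 0.281, 0.004]
force: [-0.4, -0.6, 0.4]
opening: 0.0279
```

Run:
```python
from geo import *
from plant import eyes,monitor
p=np.load("p.npy")
s=monitor.read_state(); print(s)
im=eyes.read_camera("scene")[:,:,::-1]; cv2.imwrite("pics/s4full.png",im)
raw=eyes.read_camera("wrist")[:,:,::-1]; 
a=cv2.resize(im[190:350,250:410],(480,480),interpolation=cv2.INTER_CUBIC)
cv2.imwrite("pics/s4.png",np.hstack([a,cv2.resize(raw,(320,240)).repeat(1,0) if 0 else cv2.copyMakeBorder(cv2.resize(raw,(320,240)),0,240,0,0,cv2.BORDER_CONSTANT)]))
```

```text
{'t': 9.15, 'q': array([-2.58080792e-01,  2.66072174e-01,  1.41309039e+00,  1.73036832e-04,
        1.45973973e+00,  1.13332332e+00]), 'dq': array([-0.00629221, -0.00786153, -0.00794676, -0.00022315, -0.00537156,
       -0.00127303]), 'joint_torque': array([ 1.35737169e-01, -6.08780265e+01, -4.73991215e+01,  6.23425003e-02,
       -2.08684994e-02,  9.02264641e-03]), 'tool_pos': array([ 0.63336717, -0.11416947,  0.18666489]), 'orientation': array([3.12821133, 0.28131341, 0.00406412]), 'force': array([-0.39744292, -0.55221139,  0.36600101]), 'wrist_torque': array([-0.00322392, -0.07006424,  0.02426425]), 'opening': 0.027864401898358843}
```

View pics/s4.png

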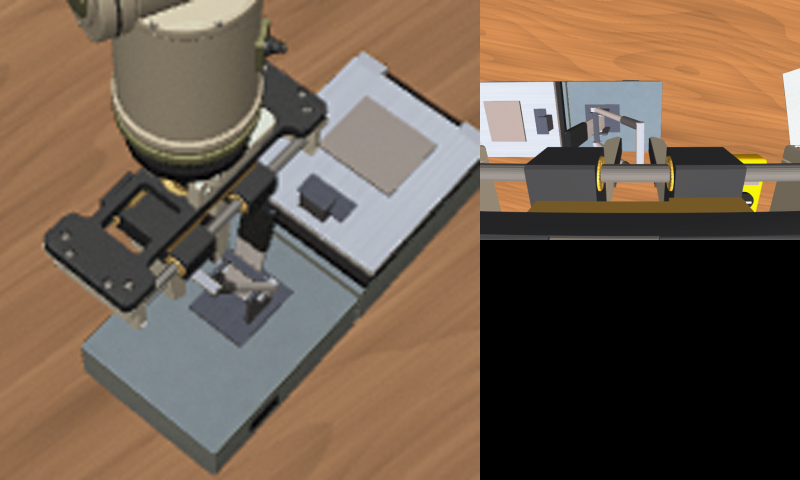

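>>> servo_tool(plan=[[[0.4,-1,5.4,0,0,0,0],[0.4,-1.7,9.4,5.4,0,0,0],[0.4,-1.7,9.4,5.4,0,0,0],[0.4,-1.9,10.2,3.5,0,0,0],[0.4,-1.9,10.2,3.5,0,0,0],[0.4,-1.9,10.7,1.3,0,0,0],[0.4,-1.9,10.7,1.3,0,0,0],[0.4,-1.9,10.8,-0.9,0,0,0],[0.4,-1.9,10.8,-0.9,0,0,0],[0.4,-1.9,10.4,-3,0,0,0],[0.4,-1.9,10.4,-3,0,0,0]]])

```text
t: 10.35
tool_pos: [0.6125, -0.0052, 0.1966]
orientation: [-3.129, -0.281, 0.001]
force: [0.3, -0.0, 0.8]
opening: 0.0281
```

>>> servo_tool(plan=[[[0.4,-1.7,9.6,-5,0,0,0],[0.4,-1.7,9.6,-5,0,0,0],[0.4,-1.5,8.4,-7,0,0,0],[0.4,-1.5,8.4,-7,0,0,0],[0.4,-1.2,6.9,-8.5,0,0,0],[0.4,-1.2,6.9,-8.5,0,0,0],[0.4,-0.9,5.1,-9.7,0,0,0],[0.4,-0.9,5.1,-9.7,0,0,0],[0.4,0,0,0,0,0,0],[0.4,0,0,0,0,0,0]]])

```text
t: 11.35
tool_pos: [0.602, 0.0538, 0.1364]
orientation: [3.129, 0.281, -0.001]
force: [0.4, 0.5, -0.6]
opening: 0.0278
```

Run:
```python
from geo import *
from plant import eyes,monitor
s=monitor.read_state(); print(s["tool_pos"],s["force"],s["t"])
im=eyes.read_camera("scene")[:,:,::-1]; raw=eyes.read_camera("wrist")[:,:,::-1]
a=cv2.resize(im[190:350,260:420],(480,480),interpolation=cv2.INTER_CUBIC)
b=cv2.resize(raw,(320,240))
cv2.imwrite("pics/s5.png",np.hstack([a,cv2.copyMakeBorder(b,0,240,0,0,cv2.BORDER_CONSTANT)]))
```

```text
[0.60198732 0.05379001 0.13637489] [ 0.4336034   0.52950837 -0.55829104] 11.35
```

View pics/s5.png

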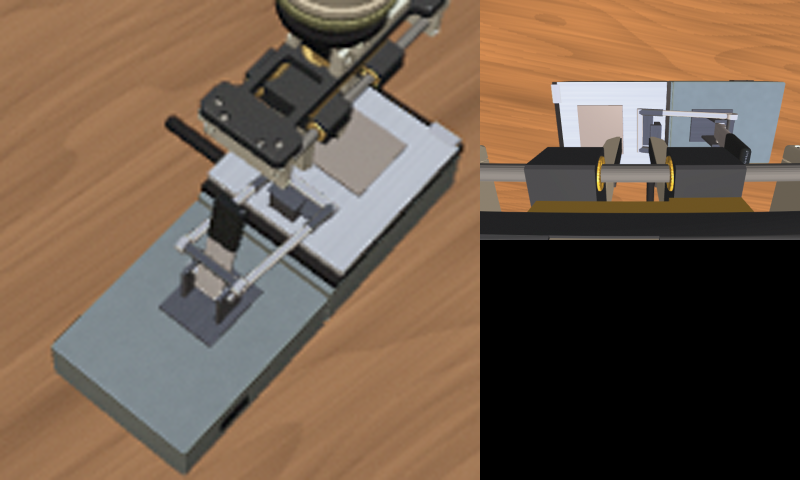

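>>> servo_tool(plan=[[[1,0,0,20,0,0,0],[1,0,0,40,0,0,0],[1,0,0,40,0,0,0],[1,-20,-20,15,0,0,0],[1,-30,-25,0,0,0,0],[1,-30,-15,0,0,0,0],[1,0,0,0,0,0,0],[1,0,0,0,0,0,0]]])

```text
t: 12.25
tool_pos: [0.5224, -0.0067, 0.2528]
orientation: [3.129, 0.278, 0.003]
force: [-0.4, -0.4, 0.1]
opening: 0.0006
```

Run:
```python
from geo import *
from plant import eyes,monitor
p=np.load("p.npy")
s=monitor.read_state(); print(s["tool_pos"],s["opening"],s["t"])
ci=eyes.camera_info("wrist"); im=eyes.read_camera("wrist")[:,:,::-1].copy()
L=p[4]
pts=[tip(L,-12),tip(L,12),[46,-30,71],[46,30,71],[34,-12,86],[34,12,86],[12,65,67],[12,-65,67]]
for X,u in zip(pts,proj(ci,T(p,pts))): print(np.round(X),u.round(0)); cv2.circle(im,tuple(int(v) for v in u),2,(0,0,255),1)
cv2.imwrite("pics/w6.png",cv2.resize(im[:300,80:560],(800,500),interpolation=cv2.INTER_CUBIC))
```

```text
[ 0.52239217 -0.00672727  0.25279787] 0.0006006160649375742 12.25
[-45. -12. 163.] [386. 106.]
[-45.  12. 163.] [385. 143.]
[ 46 -30  71] [267. 100.]
[46 30 71] [269. 166.]
[ 34 -12  86] [279. 118.]
[34 12 86] [280. 146.]
[12 65 67] [305. 201.]
[ 12 -65  67] [304.  59.]
```

View pics/w6.png

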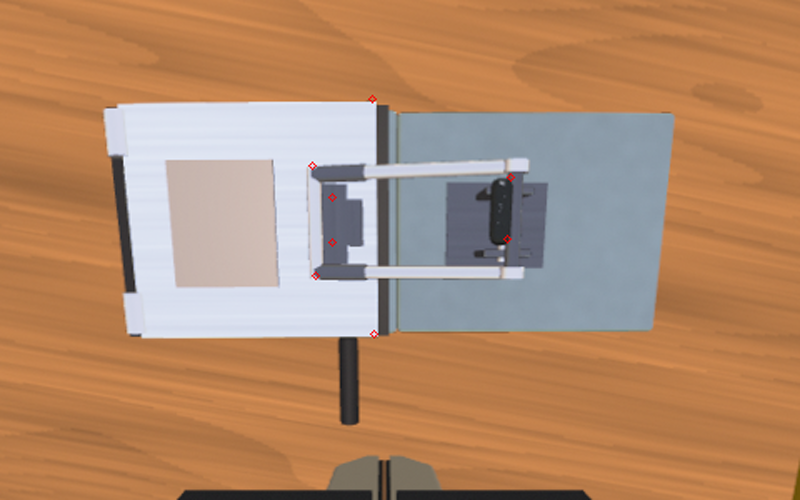

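>>> servo_tool(plan=[[[1,25,6,0,0,0,0],[1,40,0,0,0,0,0],[1,24,0,0,0,0,0],[1,0,0,0,0,0,0],[1,0,0,-20,0,0,0],[1,0,0,-30,0,0,0],[1,0,0,-26,0,0,0],[1,0,0,-15,0,0,0],[1,0,0,0,0,0,0],[1,0,0,0,0,0,0]]])

```text
t: 13.3
tool_pos: [0.6115, 0.0, 0.1616]
orientation: [3.129, 0.281, 0.001]
force: [0.0, 0.4, 0.9]
opening: 0.0006
```

>>> servo_tool(plan=[[[1,1.5,-8.5,-1.7,0,0,0],[1,1.5,-8.5,-1.7,0,0,0],[1,1.5,-8.5,-1.7,0,0,0],[1,1.6,-8.9,1,0,0,0],[1,1.6,-8.9,1,0,0,0],[1,1.6,-8.9,-0.8,0,0,0],[1,1.6,-8.9,-0.8,0,0,0],[1,1.5,-8.4,-3,0,0,0],[1,1.5,-8.4,-3,0,0,0]]])

```text
t: 14.2
tool_pos: [0.6253, -0.0788, 0.1499]
orientation: [3.129, 0.28, 0.0]
force: [0.2, 2.4, -0.2]
opening: 0.0007
```

Contact (2.4 N), lever following. Continue.

>>> servo_tool(plan=[[[1,1.3,-7.4,-5.2,0,0,0],[1,1.3,-7.4,-5.2,0,0,0],[1,1.1,-5.9,-6.7,0,0,0],[1,1.1,-5.9,-6.7,0,0,0],[1,0.7,-3.9,-8,0,0,0],[1,0.7,-3.9,-8,0,0,0]]])

```text
t: 14.8
tool_pos: [0.6316, -0.113, 0.1097]
orientation: [3.129, 0.28, 0.001]
force: [1.1, 1.3, 2.0]
opening: -0.0
```

>>> servo_tool(plan=[[[1,0.2,-1,-4.4,0,0,0],[1,0.2,-1,-4.4,0,0,0],[1,0.2,-1,-4.4,0,0,0],[1,0.2,-1,-4.4,0,0,0],[1,0,0,0,0,0,0]]])

```text
t: 15.3
tool_pos: [0.632, -0.116, 0.0932]
orientation: [-3.128, -0.281, 0.0]
force: [-3.4, 3.2, 5.5]
opening: 0.0008
```

>>> servo_tool(plan=[[[1,0,0,-2,0,0,0],[1,0,0,-1,0,0,0],[1,0,0,0,0,0,0]]])

```text
t: 15.6
tool_pos: [0.6323, -0.116, 0.0928]
orientation: [-3.129, -0.281, -0.001]
force: [-12.2, 3.9, 22.5]
opening: 0.0001
```

>>> servo_tool(plan=[[[1,0,0,10,0,0,0],[1,0,0,30,0,0,0],[1,0,0,45,0,0,0],[1,-20,0,45,0,0,0],[1,-45,15,30,0,0,0],[1,-45,30,0,0,0,0],[1,0,15,0,0,0,0],[1,0,0,0,0,0,0]]])

```text
t: 16.4
tool_pos: [0.5298, -0.0586, 0.2464]
orientation: [-3.128, -0.283, -0.001]
force: [0.2, -0.3, -0.3]
opening: 0.0006
```

Run:
```python
from geo import *
from plant import eyes,monitor
p=np.load("p.npy")
s=monitor.read_state(); print(s["tool_pos"],s["force"],s["t"])
ci=eyes.camera_info("wrist"); im=eyes.read_camera("wrist")[:,:,::-1].copy(); sc=eyes.read_camera("scene")[:,:,::-1]
pts=[[-148,-12,78],[-148,12,78],[32,-30,71],[32,30,71],[34,-12,86],[34,12,86],[12,65,67],[12,-65,67]]
for u in proj(ci,T(p,pts)): cv2.circle(im,tuple(int(v) for v in u),2,(0,0,255),1)
a=cv2.resize(im[:260,80:560],(480*800//480,433),interpolation=cv2.INTER_CUBIC)
cv2.imwrite("pics/w7.png",a)
cv2.imwrite("pics/s7.png",cv2.resize(sc[190:350,250:430],(675,600),interpolation=cv2.INTER_CUBIC))
```

```text
[ 0.52978785 -0.05855006  0.24637634] [ 0.1805339  -0.31513171 -0.25749605] 16.4
```

View pics/w7.png

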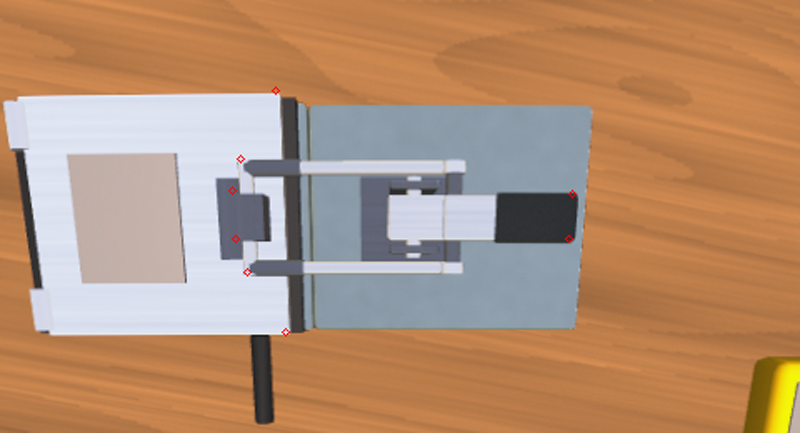

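View pics/s7.png

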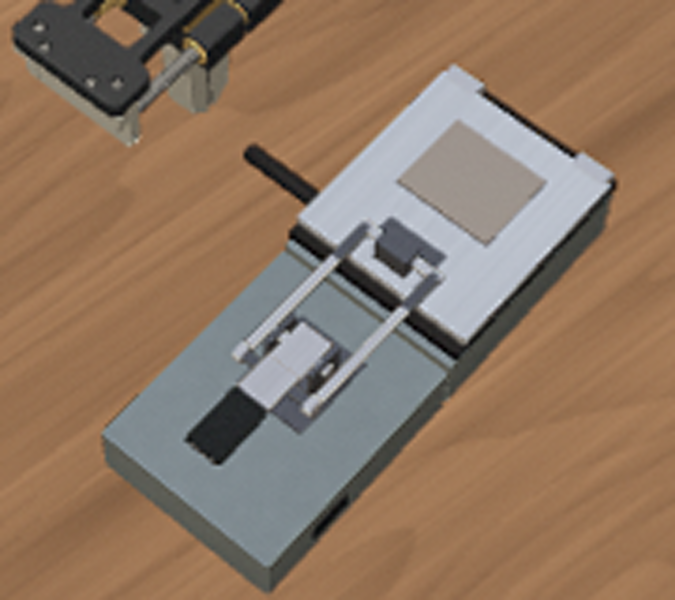

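The lever lies flat with its tip at about (577,217), where a latched lever should be. The bar is under the keeper's lip at about (247,215), and the cover is shut. The robot is clear of everything.

```bash
python3 -c "
from plant import job; print(job.close_job())"
```

```text
the job is handed in; nothing more can be done
None
```

The fixture is shut and latched, and I handed the job in at about 16.4 s of the 51 s allowed; no verdict was reported.

- **Cover:** I gripped it by its side rod and lowered it along its arc in about 2.5 s. I then pressed it down with about 13 N to confirm it was shut.
- **Loop:** I pushed the bar over between the half-closed fingers, and it dropped onto the cover behind the keeper. A wrist picture confirmed this while the lever was still up.
- **Lever:** I pressed it down with the closed fingertips until it stopped against about 22 N, with the tips at about 82 mm. That matches the latched height of 82–84 mm.

**Last checks:**
- The final wrist and scene pictures, taken after the arm had lifted away, show the lever flat and staying down. The bar is tight under the keeper's lip and the cover is flat.
- The measured wrist force was near zero, so the robot touches nothing.
- The loop's stretch could not be measured directly. I judged it only from the bar and lever sitting where they should when latched.
- I never moved near the multimeter, mouse or mug, but I did not measure their positions again at the end.
- No check failed. The only disagreements were small: the rod appeared about 4 mm and the lever tip about 3 mm from where I had estimated them. Once, at 8.95 s, the arm read about 7 mm off its target in y and z, but it had mostly settled (within about 5 mm) 0.2 s later.

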